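# Fit the raised floor panel under the sprung rim of a cage tub

## Robot

A 6-joint arm with a two-finger parallel gripper is mounted at the origin on the work surface. World frame = base frame: x ahead of the robot, y to its left, z up, the work surface at z = 0. Lengths are in m, angles in rad, forces in N, time in s.
With the tool pointing down it reaches from about 0.35 to 0.875 m from the base axis. Payload 4.2 kg.
Tool frame: the origin (TCP) lies midway between the tips of the shut fingers; the grasp point (between the pads) lies 19 mm behind it; z points along the fingers, y is the direction in which the jaws open and shut (so a half turn about z gives the same grasp; the last joint's range is limited). The gripper opens to 85 mm and grips with 20 to 120 N. Pads are 22 mm wide; open, the fingers measure 114 mm over their backs; the gripper's body (76 mm by 85 mm) begins 54 mm behind the grasp point. The pads swing forward as they close: fully open they stand 13 mm farther back than shut.
Start: joints at [1.39, 0.385, 0.008, 0, -1.194, -0.259], TCP at [0.266, 0.566, 0.231] pointing down, gripper open.
Joint ranges: [-3.14, 3.14], [-1.21, 2.06], [-1.07, 1.41], [-3.16, 2.05], [-2.99, -0.16], [-3.1, 3.1]. Speed limits (rad/s): [2.79, 2.79, 3.14, 3.14, 3.14, 3.14].

## Interface

Orientations are given as a 3x3 rotation matrix whose columns are the frame's x, y, z axes.
In Python, from plant import manip gives the robot as it stands.
- The arm moves only by the tool servo_tool, never from a script. Its argument "series" is a list of rows, each a list of 7 numbers: the shift along the tool's x, y, z in units of 0.75 m (1.0 is 0.75 m), then the turn, a rotation vector about the tool's x, y, z in units of 90 degrees (1.0 is 90 degrees), then the opening, from 0 (shut) to 1 (fully open). In form: [[x, y, z, rx, ry, rz, fingers], ...]. A call has 1 to 8 rows; each row is the pose to reach, as a shift and turn from the pose commanded when the call began, along the tool's axes at that moment; what a row does not reach only later rows make up. A row lasts 1/8 s, in which the tool goes at most 62.5 mm and 10.7 degrees, less where a joint would pass 70% of its speed; a pose out of reach is approached as far as the arm can. A call with a number of a shift or a turn outside -1 to 1 is refused whole. A call with a gripper value outside its range is refused whole. The fingers move at their own pace and stop on an object; "newtons" is the grip in N (left out, the last holds). Time passes only in rows, so rows that repeat a pose let the fingers close. It gives the time, the measured TCP pose, the force and the opening at its end, in the units of the state.
- manip.sense(): the state, without advancing time (a new reading comes with each control period).
- manip.camera(name): name is "scene" or "side" or "wrist"; returns the picture (400x640x3 uint8, red, green, blue); there is no depth.
- manip.get_calibration(name): a dict with "K" (3x3 intrinsics, pixels), "rvec" (rotation vector, rad) and "tvec" (3), from world to camera coordinates, as OpenCV has them; the wrist camera has in their place "mount" (4x4, takes a point from camera to tool coordinates, whose origin is the TCP and whose axes are the flange's). Camera axes: x right, y down, z forward; pixel columns grow to the right and rows downward; lengths in m; the calibration is good to about 2 mm. A picture is of the moment at which its call begins: read the wrist's pose just before it. get_calibration takes no time and is no camera call.
- manip.job_done(): hands the job in, once; it reports no verdict.
The state is a dict: "t": time; "joints": joint angles; "joint_vel": joint speeds; "joint_efforts": joint torques, N m; "position": TCP position; "orientation": TCP orientation; "ft_force": force on the tool from outside, world axes, zero at the start; "torque": the same for the moment, N m; "grip_width": finger opening in m.
Only numpy, scipy, OpenCV 4.12 (cv2) and the standard library are available. Lean on these libraries where they do the work, as an engineer would, in place of code of your own. Each camera call takes 0.05 s, during which the arm holds its last target.

## Task

Fit the loose slotted floor panel into the cage tub: it is longer than the opening, so tilt it, slide one end in under the tub's wide lip against the spring bar, press the bar back until the other end drops past the narrow lip, then ease the panel back under the narrow lip so that it lies flat on both ledges, and let go. Work gently by feel, never pressing or knocking the panel hard against the tub, and leave the bottle, the dish and the scraper where they are.

Things in the scene. Friction and masses are not known exactly. Their poses are not given: they have to be found in the camera images.
- tub: White plastic cage tub, fixed, 312 x 184 mm, 117 mm high, with a steel rim frame on top (360 x 206 mm, top at z 121). Origin: on the table under the tub; x runs along its length from the wide lip (-x end, near the robot) to the narrow lip (+x end), z up. Bay below the rim: y +-80 mm. Tub-frame x values are nominal: the whole rim (lips, ledges, walls, bar) is stuck with an unmeasured shift of up to +-20 mm along x.
- tub_wide (a point): Nominal middle of the wide lip's free edge, at its underside: tub x -89, z 118 mm. Lips are 3 mm thick. Ledge below it: top at z 100, nominal x -125 to -30. The point is fixed to the tub, so the rim's unmeasured shift (+-20 mm along x, felt only; it holds against 60 N) is not in it. Between the two ledges the tub is hollow down to z 6.
- tub_narrow (a point): Nominal middle of the narrow lip's free edge, at its underside: tub x +109, z 118 mm (+-20 mm shift as above). The opening between the lips is 198 mm long. Ledge below: top at z 100, nominal x 85 to 115; end wall at x 115. The panel's end drops past this lip only with the panel nearly level and the spring bar pressed 8 mm or more. The seated panel touches the end wall, its middle at nominal x +5.
- tub_bar (a point): Nominal middle of the free spring bar's face, under the wide lip: tub x -103, z 100 mm (+-20 mm shift as above). Grey bar, 140 mm wide, z 101 to 116, facing +x. It gives up to 12 mm towards -x: 4 N to start, 0.9 N more per mm; 11.2 N at 8 mm, 14.8 N at its hard stop. It pushes the seated panel (bar pressed 2 mm) with 5.8 N. Keep the panel's force on tub, rim and bar below 25 N.
- panel: Loose flat slotted metal floor panel, 220 mm (x) x 150 mm (y) x 6 mm, about 0.32 kg (0.26 to 0.42), same both ways round, with an upright grey plastic grip tab in the middle: 14 mm thick along x, 60 mm along y, rising 46 mm above the plate's upper face. Origin: centre of the plate's underside; z up through the tab. It starts lying flat on the table, tab up. Its length goes along the tub's length.
- panel_end_p (a point): Middle of the panel's lower edge at its +x end (110 mm from the origin).
- panel_end_n (a point): Middle of the panel's lower edge at its -x end (110 mm from the origin).
- bottle: Closed amber glass bottle standing upright, 64 mm diameter, 150 mm high; origin under its centre. Leave alone.
- dish: Steel dish, 100 mm diameter, 35 mm high; origin under its centre. Leave alone.
- scraper: Scraper with a black handle lying flat; origin under its middle. Leave alone.

How it is judged:
By the outcome, as a careful person would: the job done as asked, in the order asked, and still so for the second after the job is handed in, with the robot touching nothing.
It also fails if it takes over 72 s, if anything falls off the work surface, if the arm or the gripper's body presses on something with over 40 N, if the wrist force passes 120 N, or if a joint passes its speed limit or range.

## Working session

There is one attempt and no reset: what is moved stays moved. The work goes in short steps, Python scripts to look and compute and a tool call to move; the robot and the scene stay as the last step left them, time stands still between calls to the robot, and variables do not carry over. Pictures are saved under pics/ and viewed, and the job is handed in when it is done.

Besides the shell and the picture viewer there is one more tool, called by a JSON object that holds its "op" and its "data", one argument or row to a line. servo_tool: Moves the arm, as the interface text tells. Shifts and turns lie within -1 to 1; 1 stands for 0.75 m of shift or 90 degrees of turn. Its arguments: {"type":"object","properties":{"series":{"type":"array","items":{"type":"array","items":{"type":"number"}}},"newtons":{"type":"number"}},"required":["series"]}

```bash
ls; mkdir -p pics
python3 - <<'E'
from plant import manip
import cv2
s=manip.sense()
for k,v in s.items(): print(k,v)
for n in("scene","side","wrist"):
    cv2.imwrite(f"pics/{n}0.png",manip.camera(n)[:,:,::-1]); print(n,manip.get_calibration(n))
E
```

```text
pics
t 0.0
joints [ 1.38962790e+00  3.85561514e-01  6.65796159e-03 -5.08931369e-04
 -1.19401909e+00 -2.58585112e-01]
joint_vel [ 0.00129453  0.00031743 -0.00148091  0.00141446 -0.00083395  0.00104258]
joint_efforts [-3.05067770e-04 -3.92290020e+01  1.88398343e+01  4.18626308e+00
 -4.61484102e-03 -1.73795005e-07]
position [0.26581408 0.56501937 0.2302297 ]
orientation [[ 9.04776706e-01 -4.25885422e-01 -8.48596229e-04]
 [-4.25886259e-01 -9.04774486e-01 -2.00620222e-03]
 [ 8.66240615e-05  2.17657051e-03 -9.99997628e-01]]
ft_force [-1.26467448 -0.23360053 -0.04610495]
torque [0.0216444  0.00356972 0.02635848]
grip_width 0.08554357682872767
scene {'K': array([[438.28830089,   0.        , 322.00132629],
       [  0.        , 438.28830089, 198.37377398],
       [  0.        ,   0.        ,   1.        ]]), 'rvec': array([ 1.36009697,  2.02380715, -1.02674621]), 'tvec': array([ 0.24362921, -0.23737478,  1.81034641])}
side {'K': array([[370.81461949,   0.        , 321.70679423],
       [  0.        , 370.81461949, 203.47336599],
       [  0.        ,   0.        ,   1.        ]]), 'rvec': array([ 2.33333124, -0.28670606,  0.09698083]), 'tvec': array([-0.56185366,  0.16739718,  1.26138975])}
wrist {'K': array([[284.86062971,   0.        , 325.91125986],
       [  0.        , 284.86062971, 204.11535877],
       [  0.        ,   0.        ,   1.        ]]), 'mount': array([[ 5.98256919e-04, -9.48784685e-01, -3.15922877e-01,
         8.14678106e-02],
       [ 9.99999821e-01,  5.62107763e-04,  2.05548820e-04,
        -3.88141308e-04],
       [-1.74388707e-05, -3.15922943e-01,  9.48784851e-01,
        -1.42347462e-01],
       [ 0.00000000e+00,  0.00000000e+00,  0.00000000e+00,
         1.00000000e+00]])}
```

View pics/scene0.png

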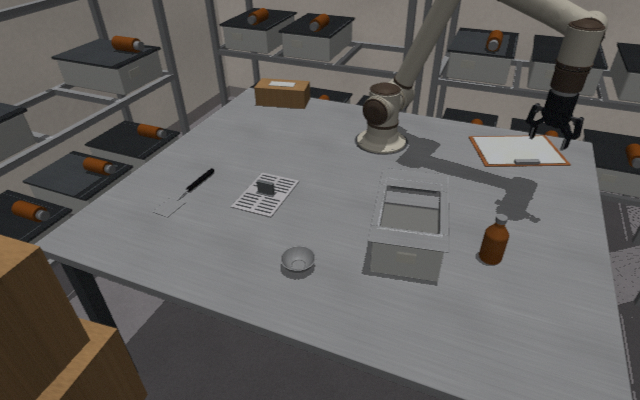

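View pics/side0.png

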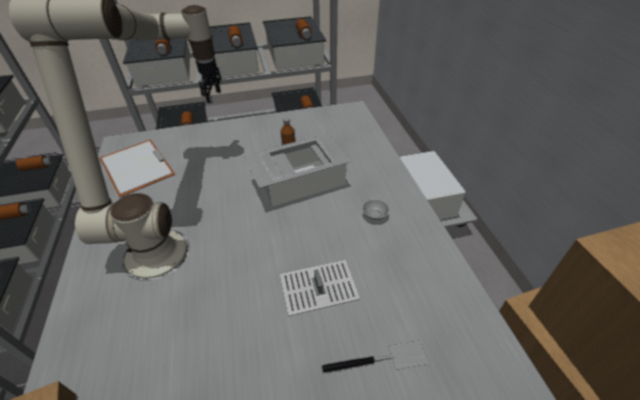

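View pics/wrist0.png

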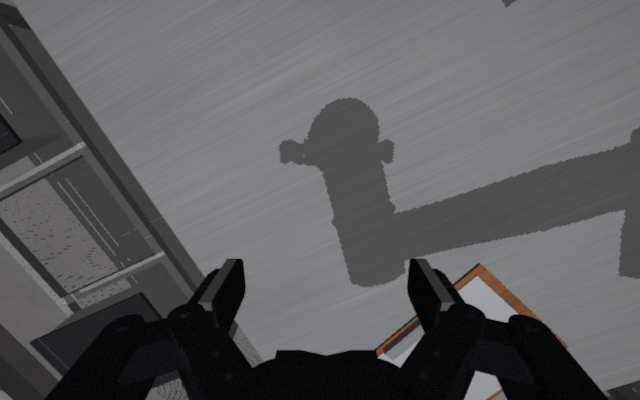

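The scene view shows the panel at about (266,193) and the tub at about (410,215). The side view has the panel at (319,286) and the tub at (300,170). I'll zoom in on both.

```bash
cat > h.py <<'E'
import numpy as np, cv2
from plant import manip
def cal(n): 
    c=manip.get_calibration(n); return c["K"],cv2.Rodrigues(c["rvec"])[0],c["tvec"]
def wcal(s):
    c=manip.get_calibration("wrist"); M=c["mount"]; T=np.eye(4); T[:3,:3]=s["orientation"]; T[:3,3]=s["position"]
    W=np.linalg.inv(T@M); return c["K"],W[:3,:3],W[:3,3]
def back(c,uv,z):
    K,R,t=c; d=R.T@np.linalg.inv(K)@np.array([uv[0],uv[1],1.]); o=-R.T@t
    return o+d*(z-o[2])/d[2]
def proj(c,P):
    K,R,t=c; q=(np.atleast_2d(P)@R.T+t)@K.T; return q[:,:2]/q[:,2:]
E
python3 - <<'E'
import cv2
def crop(src,x,y,w,h,f,out):
    im=cv2.imread(src); cv2.imwrite(out,cv2.resize(im[y:y+h,x:x+w],None,fx=f,fy=f,interpolation=cv2.INTER_CUBIC))
crop("pics/scene0.png",220,160,100,70,8,"pics/c1.png")
crop("pics/scene0.png",350,155,130,97,6,"pics/c2.png")
crop("pics/side0.png",240,130,130,90,6,"pics/c3.png")
crop("pics/side0.png",270,250,100,70,8,"pics/c4.png")
E
```

```text
(no output)
```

View pics/c1.png

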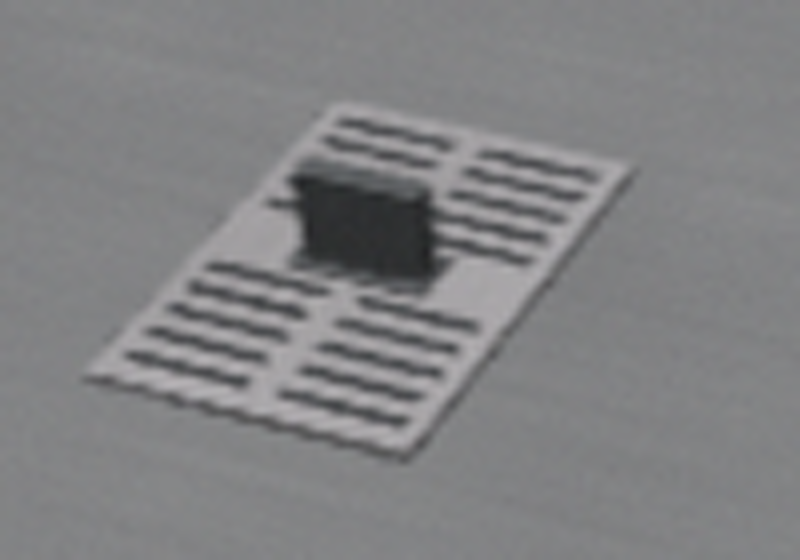

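View pics/c2.png

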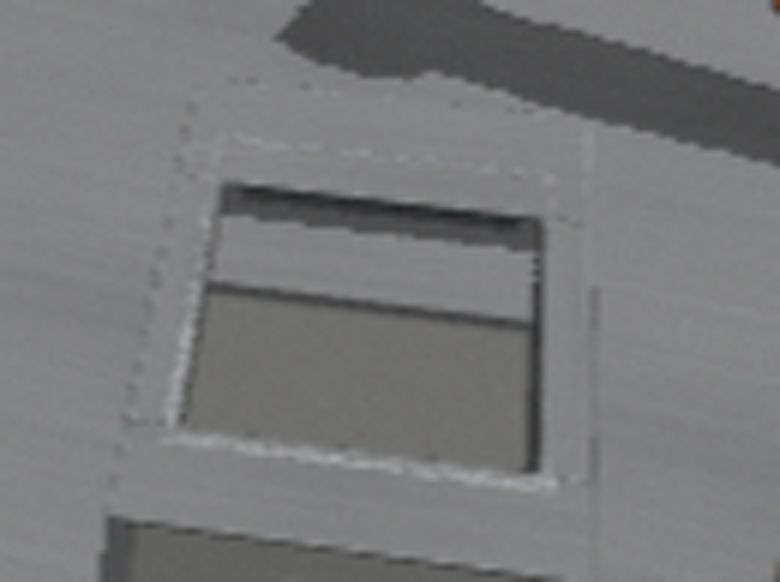

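View pics/c3.png

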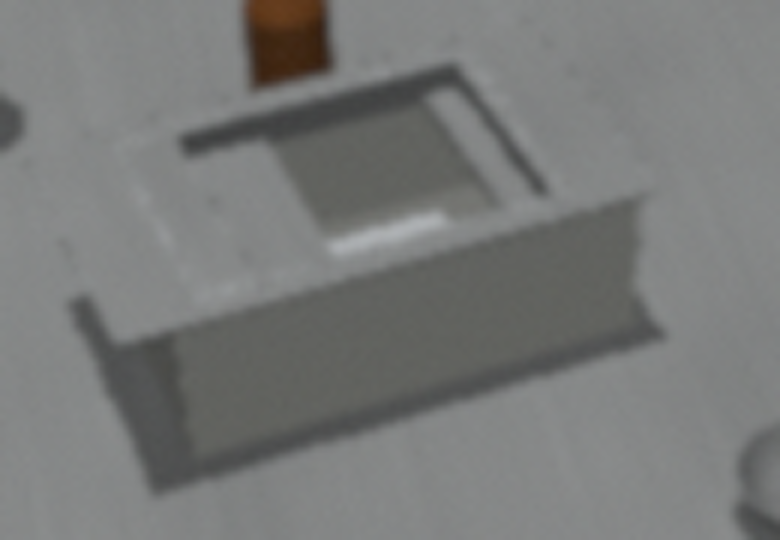

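View pics/c4.png

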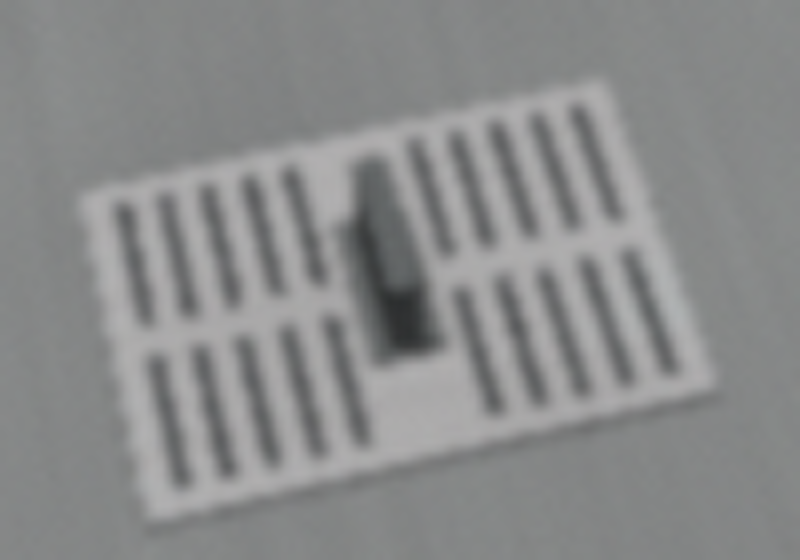

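Run:
```python
from h import *
def pts(n,px,f,off,z): 
    c=cal(n); return np.array([back(c,(p[0]/f-0.5+0.5/f+off[0],p[1]/f-0.5+0.5/f+off[1]),z) for p in px])
np.set_printoptions(precision=4,suppress=True)
for n,px,off in(("side",[(82,192),(605,80),(715,385),(150,520)],(270,250)),("scene",[(338,100),(635,160),(408,458),(85,375)],(220,160))):
    P=pts(n,px,8,off,.006); print(n,P,P.mean(0),[np.linalg.norm(P[i]-P[i-1]) for i in range(4)],[np.degrees(np.arctan2(*(P[i]-P[i-1])[1::-1])) for i in range(4)])
P=pts("side",[(118,345),(650,192),(455,65),(182,145),(547,192)],6,(240,130),.121);print("side rim near corners, opening far",P,np.linalg.norm(P[1]-P[0]),np.degrees(np.arctan2(*(P[1]-P[0])[1::-1])))
P=pts("scene",[(195,85),(592,120),(600,560),(105,517),(222,183),(543,215),(538,475),(178,430)],6,(350,155),.121);print("scene",P)
```

```text
side [[ 0.394  -0.1921  0.006 ]
 [ 0.6116 -0.1907  0.006 ]
 [ 0.6121 -0.3373  0.006 ]
 [ 0.3956 -0.3401  0.006 ]] [ 0.5033 -0.2651  0.006 ] [np.float64(0.14804671027877933), np.float64(0.21764736092185533), np.float64(0.14668304961889905), np.float64(0.21655584575106168)] [np.float64(90.63096449030829), np.float64(0.38080872508694513), np.float64(-89.79474239981154), np.float64(-179.25858629039706)]
scene [[ 0.3965 -0.3402  0.006 ]
 [ 0.3908 -0.1916  0.006 ]
 [ 0.6178 -0.1866  0.006 ]
 [ 0.619  -0.3371  0.006 ]] [ 0.506  -0.2639  0.006 ] [np.float64(0.22250102329864155), np.float64(0.1487283565943537), np.float64(0.2271075428894543), np.float64(0.15050360034166246)] [np.float64(-179.19237335421), np.float64(92.21222943221902), np.float64(1.2660108872113958), np.float64(-89.55538614524333)]
side rim near corners, opening far [[0.379  0.1061 0.121 ]
 [0.7223 0.1651 0.121 ]
 [0.6342 0.3314 0.121 ]
 [0.4425 0.29   0.121 ]
 [0.6595 0.1817 0.121 ]] 0.3483472507141075 9.739426201953089
scene [[0.3873 0.1086 0.121 ]
 [0.3435 0.3124 0.121 ]
 [0.6829 0.3727 0.121 ]
 [0.7351 0.1695 0.121 ]
 [0.4712 0.1474 0.121 ]
 [0.4393 0.3042 0.121 ]
 [0.6379 0.3382 0.121 ]
 [0.6672 0.1822 0.121 ]]
```

```bash
cat >> h.py <<'E'
from scipy.spatial.transform import Rotation as Ro
def down(a): 
    a=np.radians(a); return np.array([[np.cos(a),np.sin(a),0],[np.sin(a),-np.cos(a),0],[0,0,-1]])
def delta(pos,R,s=None):
    s=s or manip.sense(); R0=s["orientation"]
    sh=R0.T@(np.array(pos)-s["position"])/.75
    rv=Ro.from_matrix(R0.T@R).as_rotvec()/(np.pi/2)
    print("t",round(s["t"],2),"row",np.round(sh,4),np.round(rv,4)); return sh,rv
E
python3 -c "
from h import *
delta((.53,.243,.28),down(-80))"
```

```text
t 0.15 row [ 0.5015  0.2388 -0.0655] [ 9.000e-04 -6.000e-04  6.089e-01]
```

{"op": "servo_tool", "data": {
  "series": [
    [0.5,0.239,-0.065,0.001,-0.001,0.609,0.6],
    [0.5,0.239,-0.065,0.001,-0.001,0.609,0.6],
    [0.5,0.239,-0.065,0.001,-0.001,0.609,0.6],
    [0.5,0.239,-0.065,0.001,-0.001,0.609,0.6],
    [0.5,0.239,-0.065,0.001,-0.001,0.609,0.6],
    [0.5,0.239,-0.065,0.001,-0.001,0.609,0.6],
    [0.5,0.239,-0.065,0.001,-0.001,0.609,0.6],
    [0.5,0.239,-0.065,0.001,-0.001,0.609,0.6]
  ]
}}

```text
t: 1.15
position: [0.5305, 0.2414, 0.2799]
orientation: [[0.169, -0.986, 0.0], [-0.986, -0.169, 0.002], [-0.002, -0.001, -1.0]]
ft_force: [0.1, 1.1, 0.4]
grip_width: 0.0512
```

Run:
```python
from h import *
import json
s=manip.sense(); im=manip.camera("wrist")[:,:,::-1]; print(s["t"],s["position"],s["orientation"],s["ft_force"])
cv2.imwrite("pics/w1.png",im); np.savez("w1.npz",p=s["position"],R=s["orientation"])
```

```text
1.15 [0.53046935 0.24137709 0.2799449 ] [[ 1.68924562e-01 -9.85628947e-01  2.66578182e-04]
 [-9.85627136e-01 -1.68923716e-01  1.98151436e-03]
 [-1.90800653e-03 -5.97473135e-04 -9.99998001e-01]] [0.14850679 1.12197007 0.43505967]
```

View pics/w1.png

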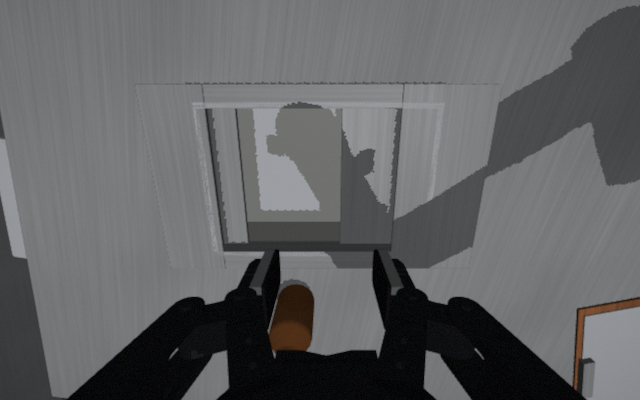

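Run:
```python
import cv2
im=cv2.imread("pics/w1.png")
f=cv2.convertScaleAbs(im[70:280,120:510],alpha=1.6)
cv2.imwrite("pics/w1c.png",cv2.resize(f,None,fx=2,fy=2,interpolation=cv2.INTER_CUBIC))
```

```text
(no output)
```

View pics/w1c.png

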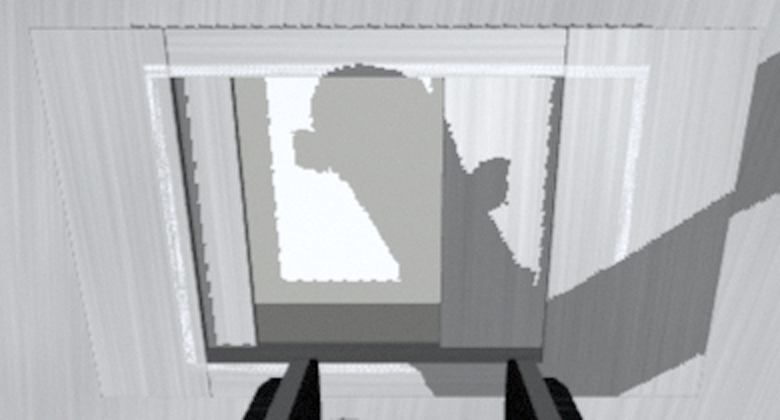

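Run:
```python
from h import *
np.set_printoptions(precision=4,suppress=True)
d=np.load("w1.npz"); c=wcal(dict(position=d["p"],orientation=d["R"]))
px=[(30,28),(758,28),(700,396),(103,396),(171,76),(205,358),(563,76),(543,360),(165,28),(568,28)]
P=np.array([back(c,(p[0]/2-.25+120,p[1]/2-.25+70),.121) for p in px]); print(P)
O=P[:4,:2]; cen=O.mean(0); 
ax=((O[0]-O[1])+(O[3]-O[2]))/2; ay=((O[3]-O[0])+(O[2]-O[1]))/2
print(cen,np.linalg.norm(O[0]-O[1]),np.linalg.norm(O[3]-O[2]),np.linalg.norm(O[3]-O[0]),np.linalg.norm(O[2]-O[1]),np.degrees(np.arctan2(ax[1],ax[0])),np.degrees(np.arctan2(ay[1],ay[0])))
th=np.radians(10); R=np.array([[np.cos(th),np.sin(th)],[-np.sin(th),np.cos(th)]])
print((P[:,:2]-cen)@R.T)
for z,p in((.1,(236,76)),(.1,(257,345)),(.1,(443,76)),(.1,(440,340)),):
  print((back(c,(p[0]/2-.25+120,p[1]/2-.25+70),z)[:2]-cen)@R.T)
```

```text
[[0.7326 0.1702 0.121 ]
 [0.3823 0.11   0.121 ]
 [0.3431 0.311  0.121 ]
 [0.6976 0.372  0.121 ]
 [0.6639 0.1809 0.121 ]
 [0.6384 0.336  0.121 ]
 [0.4705 0.1477 0.121 ]
 [0.4421 0.3036 0.121 ]
 [0.6676 0.159  0.121 ]
 [0.4737 0.1257 0.121 ]]
[0.5389 0.2408] 0.3555025979915184 0.35967222047610237 0.2048380870591464 0.20486532594780746 9.76085009161867 100.43832829390952
[[ 0.1785 -0.1032]
 [-0.177  -0.1017]
 [-0.1806  0.1032]
 [ 0.1791  0.1017]
 [ 0.1128 -0.0807]
 [ 0.1145  0.0765]
 [-0.0835 -0.0799]
 [-0.0844  0.0786]
 [ 0.1126 -0.1029]
 [-0.0842 -0.1021]]
[ 0.0864 -0.0806]
[0.0896 0.0784]
[-0.0245 -0.0802]
[-0.0246  0.0755]
```

The wrist view shows the outer rim corners at full-image (135,84), (499,84), (470,268) and (171,268). That puts the tub centre at about (0.539, 0.241) with a yaw of 10°. The visible lips sit about 5 mm to +x of nominal. Next I'll move above the panel.

```bash
python3 -c "
from h import *
delta((.5045,-.2645,.19),down(-89.5))"
```

```text
t 1.2 row [0.6607 0.1483 0.1182] [0.0002 0.0013 0.1037]
```

{"op": "servo_tool", "data": {
  "series": [
    [0.33,0.074,0.03,0,0.001,0.05,0.6],
    [0.33,0.074,0.03,0,0.001,0.05,0.6],
    [0.33,0.074,0.03,0,0.001,0.05,0.6],
    [0.33,0.074,0.03,0,0.001,0.05,0.6],
    [0.661,0.148,0.118,0,0.001,0.104,0.6],
    [0.661,0.148,0.118,0,0.001,0.104,0.6],
    [0.661,0.148,0.118,0,0.001,0.104,0.6],
    [0.661,0.148,0.118,0,0.001,0.104,0.6]
  ]
}}

```text
t: 2.2
position: [0.5066, -0.2472, 0.1943]
orientation: [[0.013, -1.0, 0.001], [-1.0, -0.013, 0.001], [-0.001, -0.001, -1.0]]
ft_force: [1.4, -0.0, 0.1]
grip_width: 0.0514
```

{"op": "servo_tool", "data": {
  "series": [
    [0,0,0,0,0,0,0.6],
    [0,0,0,0,0,0,0.6]
  ]
}}

```text
t: 2.45
position: [0.5067, -0.2459, 0.1946]
orientation: [[0.012, -1.0, -0.0], [-1.0, -0.012, 0.001], [-0.001, 0.0, -1.0]]
ft_force: [-0.2, -0.6, -0.2]
grip_width: 0.0513
```

Run:
```python
from h import *
s=manip.sense(); im=manip.camera("wrist")[:,:,::-1]; print(s["t"],s["position"],s["orientation"],s["ft_force"])
cv2.imwrite("pics/w2.png",im); np.savez("w2.npz",p=s["position"],R=s["orientation"])
```

```text
2.45 [ 0.50665985 -0.24591512  0.19457754] [[ 1.17563381e-02 -9.99930885e-01 -1.16356587e-04]
 [-9.99930483e-01 -1.17564384e-02  9.02845196e-04]
 [-9.04150735e-04  1.05734345e-04 -9.99999586e-01]] [-0.18436128 -0.56250117 -0.17795019]
```

View pics/w2.png

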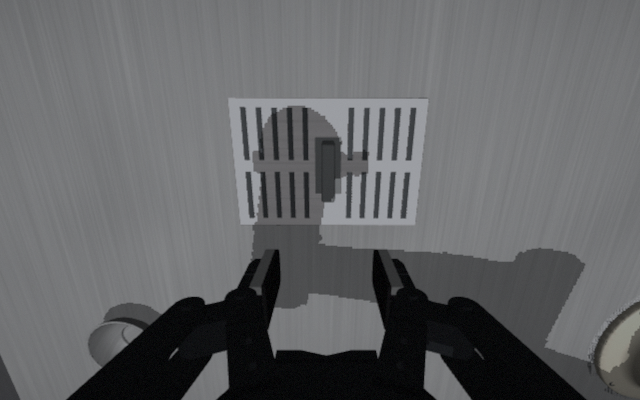

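Run:
```python
from h import *
import cv2
im=cv2.imread("pics/w2.png")
cv2.imwrite("pics/w2c.png",cv2.resize(cv2.convertScaleAbs(im[90:235,220:440],alpha=1.5),None,fx=3.5,fy=3.5,interpolation=cv2.INTER_CUBIC))
```

```text
(no output)
```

View pics/w2c.png

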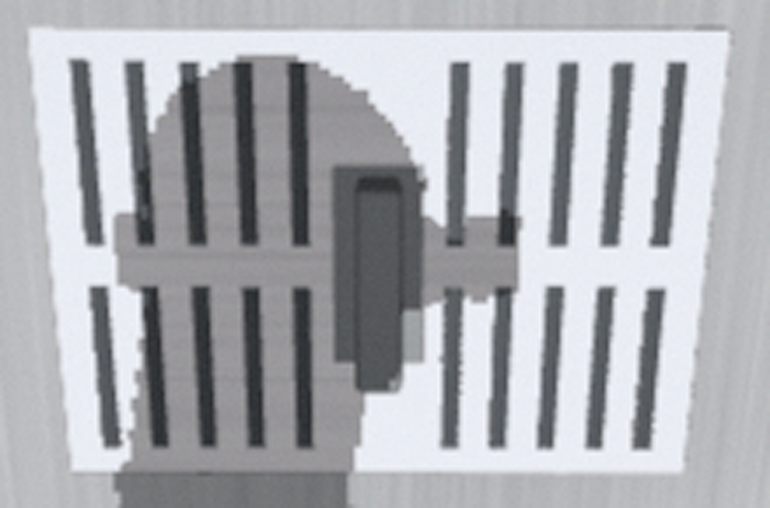

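Run:
```python
from h import *
np.set_printoptions(precision=4,suppress=True)
d=np.load("w2.npz"); c=wcal(dict(position=d["p"],orientation=d["R"]))
f=lambda p,z: back(c,(p[0]/3.5-.36+220,p[1]/3.5-.36+90),z)
P=np.array([f(p,.006) for p in [(28,29),(729,31),(684,471),(74,470)]]);print(P,P.mean(0),[np.linalg.norm(P[i]-P[i-1]) for i in range(4)],[np.degrees(np.arctan2(*(P[i]-P[i-1])[1::-1])) for i in range(4)])
print(np.array([f(p,.052) for p in[(357,182),(402,182),(358,391),(401,391)]]))
delta((.506,-.265,.017),down(-89.4))
```

```text
[[ 0.6151 -0.3371  0.006 ]
 [ 0.3969 -0.3392  0.006 ]
 [ 0.3945 -0.1913  0.006 ]
 [ 0.6129 -0.1891  0.006 ]] [ 0.5048 -0.2642  0.006 ] [np.float64(0.14804483381706104), np.float64(0.21817017634299174), np.float64(0.14791310553846257), np.float64(0.21849852604623396)] [np.float64(-89.17268118199134), np.float64(-179.44419637543396), np.float64(90.95473689002792), np.float64(0.5908503494491669)]
[[ 0.5118 -0.2965  0.052 ]
 [ 0.4992 -0.2967  0.052 ]
 [ 0.511  -0.2349  0.052 ]
 [ 0.4981 -0.2351  0.052 ]]
t 2.5 row [0.0262 0.0019 0.2374] [-0.0005  0.0004  0.0016]
```

{"op": "servo_tool", "data": {
  "series": [
    [0.0257,-0.002,0.08,0,0,0.001,0.6],
    [0.0257,-0.002,0.15,0,0,0.001,0.6],
    [0.0257,0.003,0.19,0,0,0.001,0.6],
    [0.0257,0.003,0.215,0,0,0.001,0.6],
    [0.0257,0.003,0.236,0,0,0.001,0.6],
    [0.0257,0.003,0.236,0,0,0.001,0.6]
  ]
}}

```text
t: 3.25
position: [0.5046, -0.2648, 0.0173]
orientation: [[0.011, -1.0, -0.001], [-1.0, -0.011, 0.001], [-0.001, 0.001, -1.0]]
ft_force: [-0.3, 0.2, 0.2]
grip_width: 0.0511
```

Run:
```python
from h import *
s=manip.sense(); im=manip.camera("wrist")[:,:,::-1]; print(s["t"],s["position"],s["ft_force"])
cv2.imwrite("pics/w3.png",im)
```

```text
3.25 [ 0.50462448 -0.26483957  0.01730435] [-0.3398986   0.23457841  0.22017683]
```

View pics/w3.png

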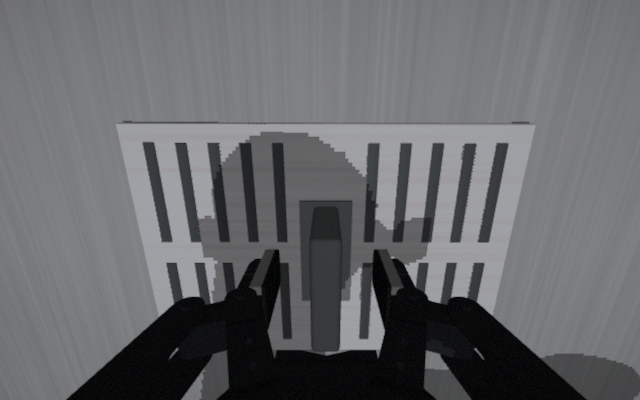

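The fingers straddle the tab (tab top at about (325,330), pads at 265 and 385), and they are evenly spaced. Closing now.

{"op": "servo_tool", "data": {
  "series": [
    [0,0,0,0,0,0,0.1],
    [0,0,0,0,0,0,0.0],
    [0,0,0,0,0,0,0.0],
    [0,0,0,0,0,0,0.0],
    [0,0,0,0,0,0,0.0],
    [0,0,0,0,0,0,0.0],
    [0,0,0,0,0,0,0.0]
  ],
  "newtons": 90
}}

```text
t: 4.18
position: [0.5051, -0.2661, 0.0189]
orientation: [[0.01, -1.0, 0.002], [-1.0, -0.01, 0.0], [-0.0, -0.002, -1.0]]
ft_force: [-1.2, 1.4, 5.3]
grip_width: 0.0128
```

{"op": "servo_tool", "data": {
  "series": [
    [0,0,-0.02,0,0,0,0],
    [0,0,-0.06,0,0,0,0],
    [0,0,-0.13,0,0,0,0],
    [0,0,-0.21,0,0,0,0],
    [0,0,-0.29,0,0,0,0],
    [0,0,-0.29,0,0,0,0],
    [0,0,-0.29,0,0,0,0],
    [0,0,-0.29,0,0,0,0]
  ]
}}

```text
t: 5.18
position: [0.5031, -0.2657, 0.2329]
orientation: [[0.009, -1.0, -0.004], [-1.0, -0.009, 0.002], [-0.002, 0.004, -1.0]]
ft_force: [-0.1, -0.5, -4.2]
grip_width: 0.0125
```

Run:
```python
from h import *
s=manip.sense(); im=manip.camera("wrist")[:,:,::-1]; print(s["t"],s["position"],s["ft_force"],s["torque"],s["grip_width"])
cv2.imwrite("pics/w4.png",im)
```

```text
5.175 [ 0.50310477 -0.26570311  0.23287337] [-0.07440529 -0.50664627 -4.18414608] [-0.00259029 -0.05356692  0.02947231] 0.012549611698852691
```

View pics/w4.png

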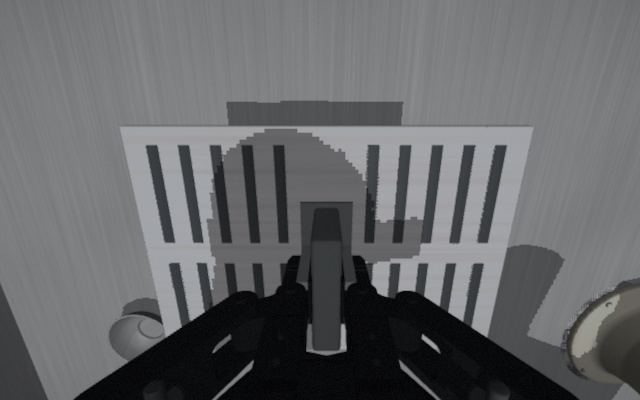

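The panel is held: the far edge runs from (121,126) to (533,126), level and centred. Next I'll refine the panel pose in the hand.

Run:
```python
from h import *
np.set_printoptions(precision=4,suppress=True)
im=cv2.imread("pics/w4.png"); g=cv2.cvtColor(im,cv2.COLOR_BGR2GRAY).astype(float)
# far edge rows per column
for x in(140,180,420,460,510):
    col=g[110:145,x]; i=np.argmax(np.diff(col)); print("col",x,110+i+.5)
for y in(135,150,180,220):
    r=g[y,100:200]; l=100+np.argmax(np.diff(r))+.5
    r=g[y,480:560]; q=480+np.argmin(np.diff(r))+.5
    print("row",y,l,q)
c=manip.get_calibration("wrist");M=c["mount"];K=c["K"]
def bt(uv,z):
    d=M[:3,:3]@np.linalg.inv(K)@np.array([*uv,1.]);o=M[:3,3];return o+d*(z-o[2])/d[2]
for uv in((121.5,126),(533,126)): print(bt(uv,.0129))
# panel tilt via 3rd: left edge lower
for y in(150,180,220):
    r=g[y,100:200]; l=100+np.argmax(np.diff(r))+.5; r=g[y,480:560]; q=480+np.argmin(np.diff(r))+.5
    print(bt((l,y),.0129),bt((q,y),.0129))
```

```text
col 140 126.5
col 180 126.5
col 420 126.5
col 460 126.5
col 510 126.5
row 135 120.5 531.5
row 150 157.5 493.5
row 180 193.5 488.5
row 220 170.5 480.5
[ 0.0725 -0.108   0.0129]
[0.0726 0.1086 0.0129]
[ 0.06   -0.0914  0.0129] [0.0601 0.0901 0.0129]
[ 0.0434 -0.0744  0.0129] [0.0435 0.0904 0.0129]
[ 0.0194 -0.0913  0.0129] [0.0195 0.0901 0.0129]
```

```bash
cat >> h.py <<'E'
CEN=np.array([.5389,.2408,0]); YAW=10.1; HT=.020; YO=-.0007
def tubR():
    a=np.radians(YAW); return np.array([[np.cos(a),-np.sin(a),0],[np.sin(a),np.cos(a),0],[0,0,1]])
def pose(e,h,th,y=0):  # mm,mm,deg: -x end lower edge; returns TCP pos,R world
    t=np.radians(th); xa=np.array([np.cos(t),0,np.sin(t)]); za=np.array([-np.sin(t),0,np.cos(t)])
    p=np.array([e/1e3,YO+y/1e3,h/1e3])+.11*xa+HT*za
    Rp=np.column_stack([xa,[0,1,0],za]); T=tubR()
    Rt=T@Rp@np.array([[0,-1,0],[-1,0,0],[0,0,-1.]])
    return CEN+T@p,Rt
def where(s=None):
    s=s or manip.sense(); T=tubR()
    Rp=T.T@s["orientation"]@np.array([[0,-1,0],[-1,0,0],[0,0,-1.]])
    p=T.T@(s["position"]-CEN)-HT*Rp[:,2]; n=p-.11*Rp[:,0]; q=p+.11*Rp[:,0]
    f=T.T@s["ft_force"]
    print("t %.2f end_n x %.1f z %.1f | end_p x %.1f z %.1f | y %.1f tilt %.2f yaw %.2f roll %.2f | F tub %s grip %.4f"%(s["t"],n[0]*1e3,n[2]*1e3,q[0]*1e3,q[2]*1e3,p[1]*1e3,np.degrees(np.arctan2(Rp[2,0],Rp[0,0])),np.degrees(np.arctan2(Rp[1,0],Rp[0,0])),np.degrees(np.arctan2(Rp[2,1],Rp[2,2])),np.round(f,1),s["grip_width"]),"tq",np.round(T.T@s["torque"],2))
E
python3 - <<'E'
from h import *
where()
for e,h,th in((-50,160,0),(-50,160,9),(-50,104,9)): delta(*pose(e,h,th))
c=cal("scene"); T=tubR()
for n,uv,z in(("bottle",(491,260),0),("dish",(298,268),0)):
    p=back(c,uv,z); print(n,p,T.T@(p-CEN))
E
```

```text
t 5.22 end_n x -232.3 z 213.5 | end_p x -15.4 z 212.7 | y -492.5 tilt -0.23 yaw -9.57 roll 0.11 | F tub [-0.3 -0.3 -3.8] grip 0.0129 tq [-0.04 -0.02 -0.06]
t 5.22 row [-0.6873 -0.1329  0.0716] [ 0.0024  0.0014 -0.1064]
t 5.22 row [-0.6863 -0.1269  0.049 ] [ 0.1022 -0.0069 -0.1063]
t 5.22 row [-0.6862 -0.1272  0.1237] [ 0.1022 -0.0069 -0.1063]
bottle [0.5518026  0.48675598 0.        ] [0.05583514 0.23988175 0.        ]
dish [ 0.78586092 -0.01114613  0.        ] [ 0.19895084 -0.2913505   0.        ]
```

{"op": "servo_tool", "data": {
  "series": [
    [-0.07,-0.013,0,0.012,0,-0.012,0],
    [-0.15,-0.028,0,0.025,-0.001,-0.025,0],
    [-0.23,-0.043,0,0.038,-0.002,-0.037,0],
    [-0.31,-0.058,0,0.05,-0.003,-0.05,0],
    [-0.39,-0.073,0,0.062,-0.004,-0.062,0],
    [-0.47,-0.088,0,0.074,-0.005,-0.075,0],
    [-0.55,-0.103,0,0.086,-0.006,-0.088,0],
    [-0.62,-0.115,0,0.096,-0.007,-0.1,0]
  ]
}}

```text
t: 6.22
position: [0.5858, 0.2016, 0.2339]
orientation: [[0.167, -0.975, 0.147], [-0.986, -0.166, 0.023], [0.002, -0.148, -0.989]]
ft_force: [0.4, -0.3, -3.7]
grip_width: 0.0129
```

Run:
```python
from h import *
where()
for e,h,th in((-50,160,9),(-50,125,9)): delta(*pose(e,h,th))
```

```text
t 6.22 end_n x -66.5 z 197.8 | end_p x 151.0 z 230.4 | y -46.9 tilt 8.53 yaw -0.44 roll -0.11 | F tub [ 0.3 -0.4 -3.7] grip 0.0129 tq [-0.06  0.36 -0.01]
t 6.22 row [-0.0617 -0.0136  0.0517] [ 0.0052 -0.002  -0.0049]
t 6.22 row [-0.0618 -0.0067  0.0978] [ 0.0052 -0.002  -0.0049]
```

{"op": "servo_tool", "data": {
  "series": [
    [-0.04,-0.013,0.01,0.005,-0.002,-0.005,0],
    [-0.062,-0.0136,0.03,0.005,-0.002,-0.005,0],
    [-0.062,-0.0136,0.0517,0.005,-0.002,-0.005,0],
    [-0.062,-0.0095,0.077,0.005,-0.002,-0.005,0],
    [-0.062,-0.0067,0.097,0.005,-0.002,-0.005,0],
    [-0.062,-0.0067,0.097,0.005,-0.002,-0.005,0]
  ]
}}

```text
t: 6.98
position: [0.5935, 0.2463, 0.1622]
orientation: [[0.173, -0.973, 0.152], [-0.985, -0.171, 0.026], [0.001, -0.155, -0.988]]
ft_force: [-0.6, -0.4, -2.8]
grip_width: 0.0131
```

Run:
```python
from h import *
where()
for n in("side","scene"):
    im=manip.camera(n)[:,:,::-1]
    im=im[120:230,230:390] if n=="side" else im[130:260,330:480]
    cv2.imwrite(f"pics/{n}5.png",cv2.resize(cv2.convertScaleAbs(im,alpha=1.4),None,fx=4,fy=4,interpolation=cv2.INTER_CUBIC))
delta(*pose(-50,106,9))
```

```text
t 6.97 end_n x -50.9 z 125.5 | end_p x 166.5 z 159.5 | y -4.1 tilt 8.89 yaw -0.15 roll -0.03 | F tub [-0.7 -0.3 -2.8] grip 0.0131 tq [-0.05  0.43 -0.  ]
t 7.08 row [-0.0031  0.0056  0.0286] [-0.0019  0.0007 -0.0012]
```

View pics/side5.png

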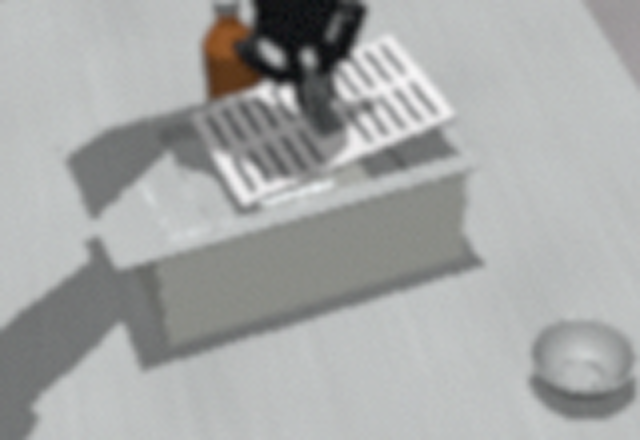

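View pics/scene5.png

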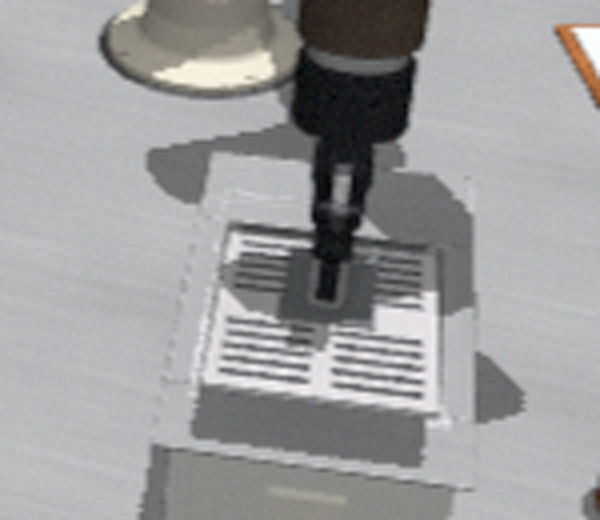

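The side view shows the tilted panel over the opening with its -x end low at (240,200). In the scene view it sits laterally central in the opening. Lowering next.

{"op": "servo_tool", "data": {
  "series": [
    [-0.003,0.0015,0.008,-0.001,0.001,-0.001,0],
    [-0.0031,0.003,0.016,-0.002,0.001,-0.001,0],
    [-0.0031,0.0045,0.023,-0.002,0.001,-0.001,0],
    [-0.0031,0.0056,0.0286,-0.002,0.001,-0.001,0],
    [-0.0031,0.0056,0.0286,-0.002,0.001,-0.001,0]
  ]
}}

```text
t: 7.7
position: [0.593, 0.2501, 0.142]
orientation: [[0.175, -0.973, 0.152], [-0.984, -0.173, 0.026], [0.001, -0.155, -0.988]]
ft_force: [-0.6, -0.2, -3.6]
grip_width: 0.0129
```

Run:
```python
from h import *
where()
delta(*pose(-50,103,9))
delta(*pose(-70,104,9))
```

```text
t 7.70 end_n x -50.7 z 105.2 | end_p x 166.6 z 139.3 | y -0.3 tilt 8.90 yaw 0.01 roll -0.05 | F tub [-0.7 -0.1 -3.6] grip 0.0129 tq [0.03 0.46 0.03]
t 7.7 row [ 0.0006 -0.0004  0.0028] [ 0.0011 -0.0005  0.0001]
t 7.7 row [ 0.0006  0.0257 -0.0026] [ 0.0011 -0.0005  0.0001]
```

{"op": "servo_tool", "data": {
  "series": [
    [0,0.0001,0.001,0,0,0,0],
    [0,0.0002,0.002,0,0,0,0],
    [0,0.0003,0.003,0,0,0,0],
    [0,0.0004,0.004,0,0,0,0],
    [0,0.0004,0.004,0,0,0,0]
  ]
}}

```text
t: 8.32
position: [0.5934, 0.2503, 0.1395]
orientation: [[0.175, -0.973, 0.153], [-0.985, -0.173, 0.027], [0.0, -0.155, -0.988]]
ft_force: [-0.9, 0.8, -2.4]
grip_width: 0.0131
```

{"op": "servo_tool", "data": {
  "series": [
    [0,0.0001,0.0008,0,0,0,0],
    [0,0.0002,0.0016,0,0,0,0],
    [0,0.0002,0.0016,0,0,0,0]
  ]
}}

```text
t: 8.7
position: [0.5934, 0.2503, 0.1383]
orientation: [[0.175, -0.973, 0.153], [-0.985, -0.173, 0.027], [0.0, -0.156, -0.988]]
ft_force: [-0.1, -0.6, -2.7]
grip_width: 0.0128
```

Run:
```python
from h import *
where()
```

```text
t 8.70 end_n x -50.2 z 101.5 | end_p x 167.1 z 135.7 | y -0.2 tilt 8.95 yaw 0.00 roll -0.02 | F tub [-0.2 -0.6 -2.7] grip 0.0128 tq [ 0.    0.52 -0.01]
```

{"op": "servo_tool", "data": {
  "series": [
    [0,0.0001,0.0008,0,0,0,0],
    [0,0.0002,0.0016,0,0,0,0],
    [0,0.0002,0.0016,0,0,0,0]
  ]
}}

```text
t: 9.07
position: [0.5934, 0.2503, 0.1371]
orientation: [[0.175, -0.973, 0.153], [-0.985, -0.173, 0.027], [0.0, -0.155, -0.988]]
ft_force: [-0.2, 0.4, -3.7]
grip_width: 0.0129
```

Run:
```python
from h import *
where()
```

```text
t 9.07 end_n x -50.2 z 100.2 | end_p x 167.1 z 134.4 | y -0.2 tilt 8.94 yaw 0.00 roll -0.02 | F tub [-0.2  0.4 -3.7] grip 0.0129 tq [ 0.02  0.51 -0.01]
```

Run:
```python
from h import *
delta(*pose(-50,104,9)); delta(*pose(-65,104,9)); delta(*pose(-65,100,9))
```

```text
t 9.07 row [ 0.0007 -0.001  -0.0051] [ 0.0006 -0.0003  0.    ]
t 9.07 row [ 0.0007  0.0187 -0.0082] [ 0.0006 -0.0003  0.    ]
t 9.07 row [ 0.0007  0.0196 -0.0029] [ 0.0006 -0.0003  0.    ]
```

{"op": "servo_tool", "data": {
  "series": [
    [0.0005,-0.001,-0.005,0.0006,0,0,0],
    [0.0007,0.004,-0.006,0.0006,0,0,0],
    [0.0007,0.009,-0.0067,0.0006,0,0,0],
    [0.0007,0.014,-0.0075,0.0006,0,0,0],
    [0.0007,0.0187,-0.0082,0.0006,0,0,0],
    [0.0007,0.0191,-0.0056,0.0006,0,0,0],
    [0.0007,0.0196,-0.0029,0.0006,0,0,0],
    [0.0007,0.0196,-0.0029,0.0006,0,0,0]
  ]
}}

```text
t: 10.07
position: [0.5789, 0.2472, 0.1366]
orientation: [[0.175, -0.972, 0.154], [-0.985, -0.173, 0.027], [0.001, -0.156, -0.988]]
ft_force: [-0.6, 0.5, -3.5]
grip_width: 0.013
```

Run:
```python
from h import *
where()
```

```text
t 10.07 end_n x -65.1 z 99.7 | end_p x 152.3 z 134.0 | y -0.8 tilt 8.98 yaw 0.00 roll -0.03 | F tub [-0.5  0.6 -3.5] grip 0.0130 tq [-0.02  0.51 -0.01]
```

Still free, so I'll feel a bit lower at this spot.

{"op": "servo_tool", "data": {
  "series": [
    [0,0.0001,0.0008,0,0,0,0],
    [0,0.0002,0.0016,0,0,0,0],
    [0,0.0002,0.0016,0,0,0,0]
  ]
}}

```text
t: 10.45
position: [0.579, 0.2473, 0.1359]
orientation: [[0.175, -0.972, 0.154], [-0.984, -0.173, 0.027], [0.0, -0.157, -0.988]]
ft_force: [-0.6, -0.4, -2.9]
grip_width: 0.0128
```

{"op": "servo_tool", "data": {
  "series": [
    [0,0.0001,0.0008,0,0,0,0],
    [0,0.0002,0.0016,0,0,0,0],
    [0,0.0002,0.0016,0,0,0,0]
  ]
}}

```text
t: 10.82
position: [0.5793, 0.2473, 0.1353]
orientation: [[0.176, -0.972, 0.155], [-0.984, -0.173, 0.027], [0.0, -0.157, -0.988]]
ft_force: [0.1, -0.5, 2.0]
grip_width: 0.013
```

Run:
```python
from h import *
where()
```

```text
t 10.82 end_n x -64.6 z 98.3 | end_p x 152.7 z 132.9 | y -0.7 tilt 9.06 yaw 0.02 roll -0.02 | F tub [-0.  -0.5  2. ] grip 0.0130 tq [-0.13  0.92 -0.01]
```

```bash
sed -i 's/HT=.020/HT=.0187/' h.py
python3 - <<'E'
from h import *
where()
delta(*pose(-64.6,102.5,9)); delta(*pose(-78,102.5,8));
E
```

```text
t 10.82 end_n x -64.8 z 99.6 | end_p x 152.5 z 134.2 | y -0.7 tilt 9.06 yaw 0.02 roll -0.02 | F tub [-0.  -0.5  2. ] grip 0.0130 tq [-0.13  0.92 -0.01]
t 10.82 row [ 0.0001 -0.0009 -0.0037] [-0.0006 -0.0002  0.0002]
t 10.82 row [ 0.0001  0.0164 -0.0039] [-0.0117 -0.0002  0.0002]
```

{"op": "servo_tool", "data": {
  "series": [
    [0,-0.0009,-0.005,-0.0006,0,0,0],
    [0,0.003,-0.005,-0.003,0,0,0],
    [0,0.007,-0.005,-0.006,0,0,0],
    [0,0.011,-0.005,-0.009,0,0,0],
    [0,0.0164,-0.005,-0.0117,0,0,0],
    [0,0.0164,-0.005,-0.0117,0,0,0]
  ]
}}

```text
t: 11.58
position: [0.5662, 0.2449, 0.1363]
orientation: [[0.176, -0.975, 0.136], [-0.984, -0.174, 0.024], [0.0, -0.138, -0.99]]
ft_force: [-0.0, -0.7, -3.1]
grip_width: 0.0127
```

Run:
```python
from h import *
where()
delta(*pose(-83,102.5,8));
```

```text
t 11.57 end_n x -78.8 z 102.6 | end_p x 139.1 z 133.0 | y -0.7 tilt 7.94 yaw 0.01 roll -0.02 | F tub [-0.2 -0.7 -3.1] grip 0.0127 tq [-0.01  0.42 -0.04]
t 11.57 row [ 0.      0.0056 -0.0008] [ 0.0007 -0.0002  0.0001]
```

{"op": "servo_tool", "data": {
  "series": [
    [0,0.0017,-0.0002,0,0,0,0],
    [0,0.0034,-0.0004,0,0,0,0],
    [0,0.005,-0.0006,0,0,0,0],
    [0,0.0066,-0.0008,0,0,0,0]
  ]
}}

```text
t: 12.08
position: [0.5615, 0.2441, 0.1363]
orientation: [[0.175, -0.975, 0.136], [-0.984, -0.174, 0.024], [0.0, -0.138, -0.99]]
ft_force: [-0.5, -0.1, -2.1]
grip_width: 0.0126
```

{"op": "servo_tool", "data": {
  "series": [
    [0,0.0015,-0.0002,0,0,0,0],
    [0,0.003,-0.0004,0,0,0,0],
    [0,0.004,-0.0005,0,0,0,0]
  ]
}}

```text
t: 12.45
position: [0.5585, 0.2436, 0.1363]
orientation: [[0.175, -0.975, 0.136], [-0.984, -0.174, 0.024], [0.0, -0.138, -0.99]]
ft_force: [0.4, 0.5, -2.1]
grip_width: 0.0125
```

{"op": "servo_tool", "data": {
  "series": [
    [0,0.0015,-0.0002,0,0,0,0],
    [0,0.003,-0.0004,0,0,0,0],
    [0,0.004,-0.0005,0,0,0,0]
  ]
}}

```text
t: 12.82
position: [0.5555, 0.243, 0.1362]
orientation: [[0.175, -0.975, 0.136], [-0.984, -0.174, 0.024], [0.0, -0.138, -0.99]]
ft_force: [-0.3, 0.5, -3.0]
grip_width: 0.0128
```

Run:
```python
from h import *
where()
```

```text
t 12.82 end_n x -89.6 z 102.5 | end_p x 128.3 z 132.9 | y -0.7 tilt 7.95 yaw 0.01 roll -0.02 | F tub [-0.2  0.5 -3. ] grip 0.0128 tq [-0.01  0.47 -0.03]
```

{"op": "servo_tool", "data": {
  "series": [
    [0,0.0015,-0.0002,0,0,0,0],
    [0,0.003,-0.0004,0,0,0,0],
    [0,0.0045,-0.0006,0,0,0,0]
  ]
}}

```text
t: 13.2
position: [0.5522, 0.2424, 0.1362]
orientation: [[0.175, -0.975, 0.136], [-0.984, -0.174, 0.024], [0.0, -0.138, -0.99]]
ft_force: [0.5, 0.4, -3.5]
grip_width: 0.0133
```

{"op": "servo_tool", "data": {
  "series": [
    [0,0.0013,-0.0002,0,0,0,0],
    [0,0.0026,-0.0004,0,0,0,0],
    [0,0.004,-0.0005,0,0,0,0]
  ]
}}

```text
t: 13.58
position: [0.5492, 0.242, 0.1362]
orientation: [[0.175, -0.975, 0.136], [-0.984, -0.174, 0.024], [0.0, -0.138, -0.99]]
ft_force: [-0.9, -0.7, -2.3]
grip_width: 0.0126
```

{"op": "servo_tool", "data": {
  "series": [
    [0,0.0013,-0.0002,0,0,0,0],
    [0,0.0026,-0.0004,0,0,0,0],
    [0,0.004,-0.0005,0,0,0,0]
  ]
}}

```text
t: 13.95
position: [0.5476, 0.2418, 0.1368]
orientation: [[0.176, -0.975, 0.139], [-0.984, -0.174, 0.025], [-0.0, -0.141, -0.99]]
ft_force: [5.2, -0.8, -3.7]
grip_width: 0.0131
```

Run:
```python
from h import *
where()
```

```text
t 13.95 end_n x -97.6 z 102.8 | end_p x 120.2 z 133.9 | y -0.5 tilt 8.13 yaw 0.03 roll 0.01 | F tub [ 4.9 -1.7 -3.7] grip 0.0131 tq [-0.7  -1.08 -0.07]
```

Contact: +5 N with end_n at about -97.6. This is the bar, and it agrees with the visible shift of about +5 mm. I'll raise the grip to 120 N and press the bar in steps.

{"op": "servo_tool", "data": {
  "series": [
    [0,0.0013,-0.0002,0,0,0,0],
    [0,0.0026,-0.0004,0,0,0,0],
    [0,0.004,-0.0005,0,0,0,0],
    [0,0.004,-0.0005,0,0,0,0]
  ],
  "newtons": 120
}}

```text
t: 14.45
position: [0.5452, 0.2414, 0.1371]
orientation: [[0.176, -0.974, 0.14], [-0.984, -0.174, 0.026], [-0.001, -0.143, -0.99]]
ft_force: [6.4, -1.3, -4.8]
grip_width: 0.0125
```

Run:
```python
from h import *
where()
```

```text
t 14.45 end_n x -99.9 z 102.9 | end_p x 117.8 z 134.3 | y -0.5 tilt 8.20 yaw 0.03 roll 0.04 | F tub [ 6.1 -2.4 -4.8] grip 0.0125 tq [-0.99 -1.65 -0.16]
```

{"op": "servo_tool", "data": {
  "series": [
    [0,0.0013,-0.0002,0,0,0,0],
    [0,0.0026,-0.0004,0,0,0,0],
    [0,0.004,-0.0005,-0.001,0,0,0],
    [0,0.0053,-0.0007,-0.003,0,0,0],
    [0,0.0053,-0.0007,-0.005,0,0,0]
  ]
}}

```text
t: 15.08
position: [0.5421, 0.2409, 0.1371]
orientation: [[0.176, -0.975, 0.134], [-0.984, -0.174, 0.025], [-0.001, -0.137, -0.991]]
ft_force: [9.3, -1.6, -5.9]
grip_width: 0.0126
```

Run:
```python
from h import *
where()
```

```text
t 15.07 end_n x -103.3 z 103.6 | end_p x 114.7 z 133.6 | y -0.4 tilt 7.86 yaw 0.03 roll 0.07 | F tub [ 8.9 -3.2 -5.9] grip 0.0126 tq [-1.26 -2.72 -0.31]
```

{"op": "servo_tool", "data": {
  "series": [
    [0,0.0013,-0.0002,-0.002,0,0,0],
    [0,0.0026,-0.0004,-0.004,0,0,0],
    [0,0.004,-0.0005,-0.006,0,0,0],
    [0,0.0053,-0.0007,-0.008,0,0,0],
    [0,0.006,-0.0007,-0.01,0,0,0],
    [0,0.006,-0.0007,-0.012,0,0,0]
  ]
}}

```text
t: 15.82
position: [0.539, 0.241, 0.1374]
orientation: [[0.176, -0.977, 0.119], [-0.984, -0.175, 0.024], [-0.003, -0.121, -0.993]]
ft_force: [12.7, -0.6, -9.0]
grip_width: 0.0124
```

Run:
```python
from h import *
where()
delta(*pose(-107.7,102,1.5))
```

```text
t 15.82 end_n x -106.8 z 105.4 | end_p x 111.6 z 132.1 | y 0.2 tilt 6.97 yaw 0.03 roll 0.15 | F tub [12.4 -2.8 -9. ] grip 0.0124 tq [-1.32 -3.83 -0.35]
t 15.82 row [0.0012 0.0001 0.0185] [-0.0608  0.0017  0.0004]
```

Run:
```python
from h import *
for t in(5.5,4,2.5): delta(*pose(-108.5,102.5,t,0.7-.7))
```

```text
t 15.82 row [0.0011 0.0022 0.0074] [-0.0163  0.0017  0.0003]
t 15.82 row [0.0012 0.0017 0.0112] [-0.033   0.0017  0.0003]
t 15.82 row [0.0012 0.0013 0.0151] [-0.0497  0.0017  0.0004]
```

{"op": "servo_tool", "data": {
  "series": [
    [0.0004,0.0011,0.0025,-0.006,0.0006,0,0],
    [0.0008,0.0022,0.005,-0.011,0.001,0,0],
    [0.0011,0.0022,0.0074,-0.0163,0.0017,0,0],
    [0.0011,0.0022,0.0074,-0.0163,0.0017,0,0]
  ]
}}

```text
t: 16.32
position: [0.5399, 0.241, 0.1339]
orientation: [[0.176, -0.979, 0.098], [-0.984, -0.175, 0.019], [-0.001, -0.1, -0.995]]
ft_force: [12.9, -1.0, -1.4]
grip_width: 0.0126
```

Run:
```python
from h import *
where()
for n in("side",):
    im=manip.camera(n)[:,:,::-1]
    cv2.imwrite(f"pics/{n}6.png",cv2.resize(cv2.convertScaleAbs(im[120:230,230:390],alpha=1.4),None,fx=4,fy=4,interpolation=cv2.INTER_CUBIC))
for t in(4,2.5,1): delta(*pose(-108.7,102.5,t))
```

```text
t 16.32 end_n x -106.6 z 104.2 | end_p x 112.3 z 126.3 | y 0.0 tilt 5.76 yaw 0.04 roll 0.07 | F tub [12.5 -3.3 -1.4] grip 0.0126 tq [-1.01 -3.32 -0.36]
t 16.38 row [0.0009 0.0023 0.0065] [-0.0195  0.0009  0.0005]
t 16.38 row [0.0009 0.0018 0.0104] [-0.0362  0.0009  0.0005]
t 16.38 row [0.0009 0.0014 0.0143] [-0.0529  0.0009  0.0005]
```

View pics/side6.png

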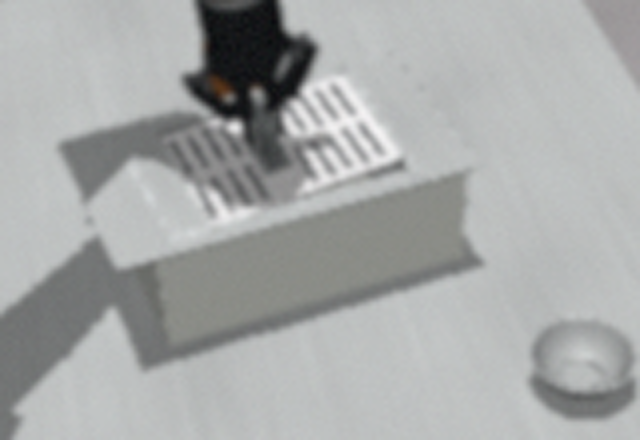

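The side view shows the -x end under the wide lip and the +x end still above the narrow lip at (400,165). I'll press a bit further while levelling.

{"op": "servo_tool", "data": {
  "series": [
    [0.0004,0.0012,0.001,-0.003,0.0003,0.0003,0],
    [0.0009,0.0024,0.002,-0.006,0.0006,0.0005,0],
    [0.0009,0.0028,0.0035,-0.01,0.0009,0.0005,0],
    [0.0009,0.0028,0.0035,-0.01,0.0009,0.0005,0]
  ]
}}

```text
t: 16.88
position: [0.5391, 0.2407, 0.1321]
orientation: [[0.176, -0.981, 0.086], [-0.984, -0.175, 0.016], [-0.001, -0.088, -0.996]]
ft_force: [14.0, -0.5, 1.8]
grip_width: 0.0123
```

Run:
```python
from h import *
where()
for t in(4,2.5,1): delta(*pose(-108.7,102,t))
```

```text
t 16.88 end_n x -107.7 z 103.8 | end_p x 111.4 z 123.1 | y -0.1 tilt 5.03 yaw 0.02 roll 0.06 | F tub [13.7 -3.   1.8] grip 0.0123 tq [-0.83 -3.47 -0.35]
t 16.88 row [0.0008 0.0011 0.005 ] [-0.0114  0.0007  0.0002]
t 16.88 row [0.0008 0.0006 0.0088] [-0.0281  0.0007  0.0002]
t 16.88 row [0.0008 0.0001 0.0127] [-0.0448  0.0007  0.0003]
```

Run:
```python
from h import *
im=manip.camera("wrist")[:,:,::-1]
cv2.imwrite("pics/w7.png",im)
```

```text
(no output)
```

View pics/w7.png

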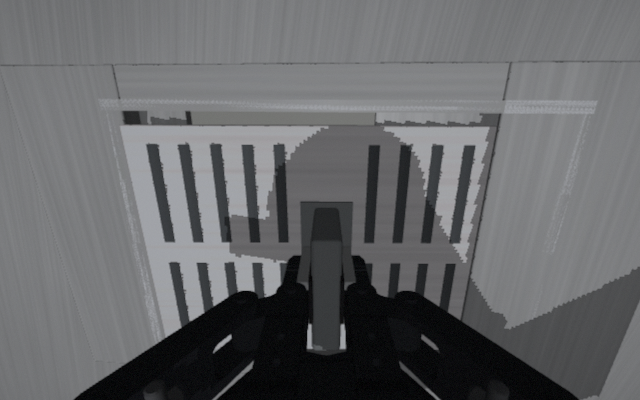

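The panel corner is still at (121,126), so it hasn't slipped in the hand. I'll go on levelling.

{"op": "servo_tool", "data": {
  "series": [
    [0.0004,0.001,0.002,-0.005,0.0003,0,0],
    [0.0008,0.0016,0.004,-0.01,0.0006,0,0],
    [0.0008,0.0016,0.006,-0.016,0.0007,0,0],
    [0.0008,0.0016,0.006,-0.016,0.0007,0,0]
  ]
}}

```text
t: 17.42
position: [0.5392, 0.2408, 0.1281]
orientation: [[0.176, -0.982, 0.064], [-0.984, -0.175, 0.013], [-0.001, -0.065, -0.998]]
ft_force: [13.4, 1.1, 3.1]
grip_width: 0.0122
```

Run:
```python
from h import *
where()
for t in(2.5,1): delta(*pose(-108.5,102,t))
```

```text
t 17.43 end_n x -108.3 z 102.3 | end_p x 111.3 z 116.5 | y -0.0 tilt 3.72 yaw 0.02 roll 0.07 | F tub [13.4 -1.3  3.1] grip 0.0122 tq [-0.31 -3.46 -0.27]
t 17.43 row [ 0.0008 -0.0002  0.0035] [-0.0136  0.0008  0.0002]
t 17.43 row [ 0.0008 -0.0007  0.0073] [-0.0302  0.0008  0.0002]
```

{"op": "servo_tool", "data": {
  "series": [
    [0.0004,0.0004,0.0018,-0.007,0.0004,0,0],
    [0.0008,0.0004,0.0036,-0.014,0.0008,0,0],
    [0.0008,0.0002,0.0055,-0.022,0.0008,0,0],
    [0.0008,0.0002,0.0055,-0.022,0.0008,0,0]
  ]
}}

```text
t: 17.92
position: [0.5399, 0.2408, 0.1242]
orientation: [[0.176, -0.984, 0.031], [-0.984, -0.176, 0.006], [-0.001, -0.032, -0.999]]
ft_force: [13.2, 2.9, 4.5]
grip_width: 0.0125
```

Run:
```python
from h import *
where()
for t in(1,0): delta(*pose(-108.5,101.5,t))
```

```text
t 17.93 end_n x -108.4 z 102.0 | end_p x 111.5 z 109.1 | y -0.2 tilt 1.83 yaw 0.01 roll 0.04 | F tub [13.5  0.6  4.5] grip 0.0125 tq [ 0.21 -3.39 -0.35]
t 17.93 row [ 0.0007 -0.0002  0.0028] [-0.0092  0.0005  0.0002]
t 17.93 row [ 0.0007 -0.0006  0.0054] [-0.0204  0.0005  0.0002]
```

{"op": "servo_tool", "data": {
  "series": [
    [0.0004,-0.0001,0.0018,-0.007,0.0003,0,0],
    [0.0007,-0.0003,0.0035,-0.014,0.0005,0,0],
    [0.0007,-0.0005,0.005,-0.02,0.0005,0,0],
    [0.0007,-0.0005,0.005,-0.02,0.0005,0,0]
  ]
}}

```text
t: 18.42
position: [0.5406, 0.2408, 0.1207]
orientation: [[0.176, -0.984, 0.002], [-0.984, -0.176, 0.001], [-0.001, -0.002, -1.0]]
ft_force: [12.4, 4.1, 4.2]
grip_width: 0.0122
```

Run:
```python
from h import *
where()
for e in(-108,-104,-100.5): delta(*pose(e,101.2,0))
```

```text
t 18.43 end_n x -108.3 z 101.8 | end_p x 111.7 z 102.2 | y -0.3 tilt 0.10 yaw 0.01 roll 0.04 | F tub [12.9  1.8  4.2] grip 0.0122 tq [ 0.62 -3.15 -0.38]
t 18.43 row [ 0.0006 -0.0004  0.001 ] [-0.0011  0.0004  0.0002]
t 18.43 row [ 0.0006 -0.0058  0.0011] [-0.0011  0.0004  0.0002]
t 18.43 row [ 0.0006 -0.0104  0.0011] [-0.0011  0.0004  0.0002]
```

{"op": "servo_tool", "data": {
  "series": [
    [0,-0.0013,0,-0.001,0,0,0],
    [0,-0.0026,0,-0.001,0,0,0],
    [0,-0.004,0,-0.001,0,0,0],
    [0,-0.0054,0,-0.001,0,0,0],
    [0,-0.0067,0,-0.001,0,0,0],
    [0,-0.0067,0,-0.001,0,0,0]
  ]
}}

```text
t: 19.18
position: [0.5438, 0.2411, 0.1197]
orientation: [[0.175, -0.985, -0.003], [-0.985, -0.175, -0.001], [0.0, 0.003, -1.0]]
ft_force: [9.2, 4.6, 4.2]
grip_width: 0.0122
```

Run:
```python
from h import *
where()
```

```text
t 19.18 end_n x -105.1 z 101.4 | end_p x 114.9 z 100.7 | y -0.5 tilt -0.20 yaw -0.01 roll -0.01 | F tub [9.9 3.  4.2] grip 0.0122 tq [ 0.89 -2.51 -0.37]
```

{"op": "servo_tool", "data": {
  "series": [
    [-0.0003,-0.0012,-0.0005,0.002,0,0,0],
    [-0.0007,-0.0024,-0.0005,0.002,0,0,0],
    [-0.0007,-0.0036,-0.0005,0.002,0,0,0],
    [-0.0007,-0.0046,-0.0005,0.002,0,0,0],
    [-0.0007,-0.0046,-0.0005,0.002,0,0,0]
  ]
}}

```text
t: 19.8
position: [0.5457, 0.2414, 0.1195]
orientation: [[0.175, -0.985, -0.003], [-0.985, -0.175, -0.002], [0.001, 0.004, -1.0]]
ft_force: [6.7, 4.0, 4.8]
grip_width: 0.0122
```

Run:
```python
from h import *
where()
```

```text
t 19.80 end_n x -103.2 z 101.2 | end_p x 116.8 z 100.4 | y -0.7 tilt -0.22 yaw -0.02 roll -0.08 | F tub [7.3 2.8 4.8] grip 0.0122 tq [ 0.7  -1.95 -0.38]
```

{"op": "servo_tool", "data": {
  "series": [
    [-0.0003,-0.0012,-0.0006,0.003,0,0,0],
    [-0.0005,-0.0024,-0.0006,0.003,0,0,0],
    [-0.0005,-0.0034,-0.0006,0.003,0,0,0],
    [-0.0005,-0.0034,-0.0006,0.003,0,0,0]
  ]
}}

```text
t: 20.3
position: [0.5472, 0.2414, 0.1191]
orientation: [[0.175, -0.985, -0.001], [-0.985, -0.175, -0.003], [0.002, 0.002, -1.0]]
ft_force: [5.7, 1.9, 3.8]
grip_width: 0.0125
```

Run:
```python
from h import *
where()
```

```text
t 20.30 end_n x -101.8 z 100.6 | end_p x 118.2 z 100.2 | y -0.9 tilt -0.10 yaw -0.05 roll -0.14 | F tub [5.9 0.8 3.8] grip 0.0125 tq [ 0.56 -1.69 -0.28]
```

{"op": "servo_tool", "data": {
  "series": [
    [0,-0.001,-0.0003,0.001,0,0,0],
    [0,-0.002,-0.0003,0.001,0,0,0],
    [0,-0.0026,-0.0003,0.001,0,0,0],
    [0,-0.0026,-0.0003,0.001,0,0,0]
  ]
}}

```text
t: 20.8
position: [0.548, 0.2415, 0.119]
orientation: [[0.175, -0.985, -0.002], [-0.985, -0.175, -0.003], [0.003, 0.003, -1.0]]
ft_force: [3.6, 4.7, 6.6]
grip_width: 0.0125
```

Run:
```python
from h import *
where()
```

```text
t 20.80 end_n x -101.0 z 100.6 | end_p x 119.0 z 100.0 | y -1.0 tilt -0.16 yaw -0.03 roll -0.17 | F tub [4.4 4.  6.6] grip 0.0125 tq [ 1.04 -1.29 -0.26]
```

{"op": "servo_tool", "data": {
  "series": [
    [-0.0006,-0.0005,-0.0012,0.001,0,0,0],
    [-0.0012,-0.0012,-0.0015,0.002,0,0,0],
    [-0.0012,-0.002,-0.0015,0.002,0,0,0],
    [-0.0012,-0.0024,-0.0015,0.002,0,0,0],
    [-0.0012,-0.0024,-0.0015,0.002,0,0,0]
  ]
}}

```text
t: 21.42
position: [0.548, 0.2414, 0.119]
orientation: [[0.174, -0.985, -0.003], [-0.985, -0.174, -0.006], [0.005, 0.004, -1.0]]
ft_force: [1.4, 2.6, 6.5]
grip_width: 0.0125
```

Run:
```python
from h import *
where()
```

```text
t 21.43 end_n x -101.0 z 100.7 | end_p x 119.0 z 99.8 | y -1.1 tilt -0.24 yaw -0.05 roll -0.28 | F tub [1.8 2.4 6.5] grip 0.0125 tq [ 1.1  -1.02 -0.24]
```

{"op": "servo_tool", "data": {
  "series": [
    [0,0,-0.0005,0,0,0,0],
    [0,0,-0.001,0,0,0,0],
    [0,0,-0.001,0,0,0,0]
  ]
}}

```text
t: 21.8
position: [0.5479, 0.2414, 0.119]
orientation: [[0.175, -0.985, -0.004], [-0.985, -0.174, -0.006], [0.005, 0.005, -1.0]]
ft_force: [2.9, 3.8, 5.7]
grip_width: 0.0127
```

Run:
```python
from h import *
where()
im=manip.camera("wrist")[:,:,::-1]
cv2.imwrite("pics/w8.png",im)
```

```text
t 21.80 end_n x -101.1 z 100.8 | end_p x 118.9 z 99.8 | y -1.1 tilt -0.26 yaw -0.05 roll -0.29 | F tub [3.6 3.3 5.7] grip 0.0127 tq [ 1.38 -1.6  -0.27]
```

View pics/w8.png

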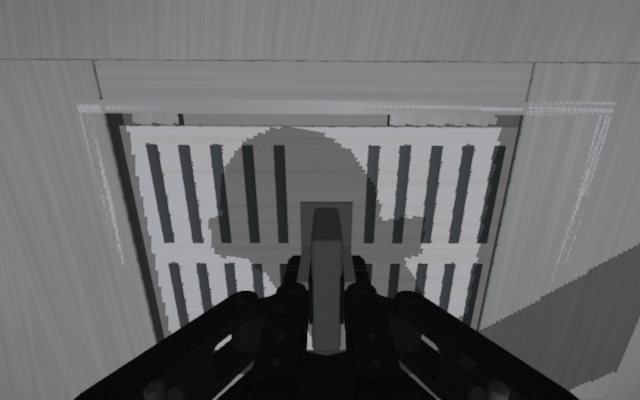

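{"op": "servo_tool", "data": {
  "series": [
    [0,0,-0.001,0.001,0,0,0],
    [0,0,-0.002,0.002,0,0,0],
    [0,0,-0.002,0.002,0,0,0]
  ]
}}

```text
t: 22.22
position: [0.5478, 0.2413, 0.1191]
orientation: [[0.174, -0.985, -0.002], [-0.985, -0.174, -0.006], [0.005, 0.003, -1.0]]
ft_force: [6.2, 4.4, -0.8]
grip_width: 0.0126
```

Run:
```python
from h import *
where()
```

```text
t 22.23 end_n x -101.2 z 100.6 | end_p x 118.8 z 100.1 | y -1.2 tilt -0.14 yaw -0.07 roll -0.30 | F tub [ 6.8  3.2 -0.8] grip 0.0126 tq [ 1.3  -2.24 -0.26]
```

{"op": "servo_tool", "data": {
  "series": [
    [-0.0003,-0.001,-0.0003,0.001,-0.001,0,0],
    [-0.0006,-0.002,-0.0003,0.001,-0.002,0,0],
    [-0.0006,-0.003,-0.0003,0.001,-0.002,0,0],
    [-0.0006,-0.003,-0.0003,0.001,-0.002,0,0]
  ]
}}

```text
t: 22.72
position: [0.5487, 0.2414, 0.119]
orientation: [[0.174, -0.985, -0.004], [-0.985, -0.174, -0.004], [0.003, 0.004, -1.0]]
ft_force: [2.8, 4.8, -0.1]
grip_width: 0.0121
```

Run:
```python
from h import *
where()
```

```text
t 22.73 end_n x -100.4 z 100.8 | end_p x 119.6 z 99.9 | y -1.1 tilt -0.24 yaw -0.08 roll -0.19 | F tub [ 3.6  4.3 -0.1] grip 0.0121 tq [ 1.42 -1.49 -0.23]
```

{"op": "servo_tool", "data": {
  "series": [
    [-0.001,0,0,0,0,0,0],
    [-0.002,0,0,0,0,0,0],
    [-0.002,0,0,0,0,0,0]
  ]
}}

```text
t: 23.1
position: [0.5486, 0.2415, 0.1191]
orientation: [[0.174, -0.985, -0.004], [-0.985, -0.174, -0.006], [0.005, 0.005, -1.0]]
ft_force: [4.8, 0.1, -0.9]
grip_width: 0.0126
```

Run:
```python
from h import *
where()
```

```text
t 23.10 end_n x -100.4 z 100.9 | end_p x 119.6 z 99.9 | y -1.1 tilt -0.28 yaw -0.09 roll -0.31 | F tub [ 4.8 -0.7 -0.9] grip 0.0126 tq [ 0.25 -2.   -0.2 ]
```

{"op": "servo_tool", "data": {
  "series": [
    [0,-0.001,-0.0002,0.002,-0.001,0,0],
    [0,-0.002,-0.0002,0.003,-0.003,0,0],
    [0,-0.002,-0.0002,0.003,-0.003,0,0]
  ]
}}

```text
t: 23.48
position: [0.5487, 0.2416, 0.119]
orientation: [[0.174, -0.985, -0.003], [-0.985, -0.174, -0.002], [0.001, 0.003, -1.0]]
ft_force: [0.6, -0.5, 1.9]
grip_width: 0.0125
```

Run:
```python
from h import *
where()
```

```text
t 23.48 end_n x -100.3 z 100.7 | end_p x 119.7 z 100.0 | y -1.0 tilt -0.19 yaw -0.10 roll -0.07 | F tub [ 0.5 -0.6  1.9] grip 0.0125 tq [-0.07 -0.46 -0.26]
```

With +x command the panel no longer moves and Fx has dropped to about 0, so it is on the end wall and resting on the ledges. Releasing.

{"op": "servo_tool", "data": {
  "series": [
    [0,0,0,0,0,0,0.25],
    [0,0,0,0,0,0,0.4],
    [0,0,0,0,0,0,0.4],
    [0,0,0,0,0,0,0.4],
    [0,0,0,0,0,0,0.4]
  ],
  "newtons": 40
}}

```text
t: 24.1
position: [0.5498, 0.2425, 0.1195]
orientation: [[0.174, -0.985, -0.0], [-0.985, -0.174, 0.0], [-0.0, 0.0, -1.0]]
ft_force: [0.5, -0.2, -0.2]
grip_width: 0.0344
```

{"op": "servo_tool", "data": {
  "series": [
    [0,0,-0.01,0,0,0,0.4],
    [0,0,-0.03,0,0,0,0.4],
    [0,0,-0.07,0,0,0,0.4],
    [0,0,-0.12,0,0,0,0.4],
    [0,0,-0.18,0,0,0,0.4],
    [0,0,-0.22,0,0,0,0.4],
    [0,0,-0.22,0,0,0,0.4],
    [0,0,-0.22,0,0,0,0.4]
  ]
}}

```text
t: 25.1
position: [0.5494, 0.2423, 0.2846]
orientation: [[0.174, -0.985, -0.0], [-0.985, -0.174, 0.001], [-0.001, 0.0, -1.0]]
ft_force: [-0.1, -0.0, 0.3]
grip_width: 0.0343
```

Run:
```python
from h import *
s=manip.sense(); print(s["t"],s["position"],s["ft_force"],s["grip_width"])
im=manip.camera("wrist")[:,:,::-1]; np.savez("w9.npz",p=s["position"],R=s["orientation"])
cv2.imwrite("pics/w9.png",im)
im=manip.camera("side")[:,:,::-1]
cv2.imwrite("pics/side9.png",cv2.resize(cv2.convertScaleAbs(im[120:230,230:390],alpha=1.4),None,fx=4,fy=4,interpolation=cv2.INTER_CUBIC))
```

```text
25.1 [0.54941922 0.24225912 0.28462467] [-0.08550269 -0.03777082  0.25351879] 0.034298160615844585
```

View pics/w9.png

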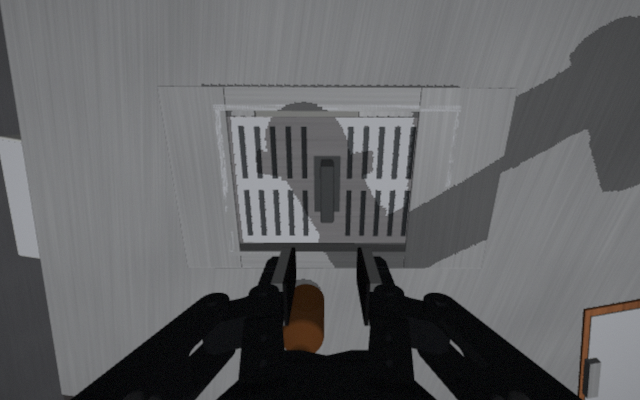

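View pics/side9.png

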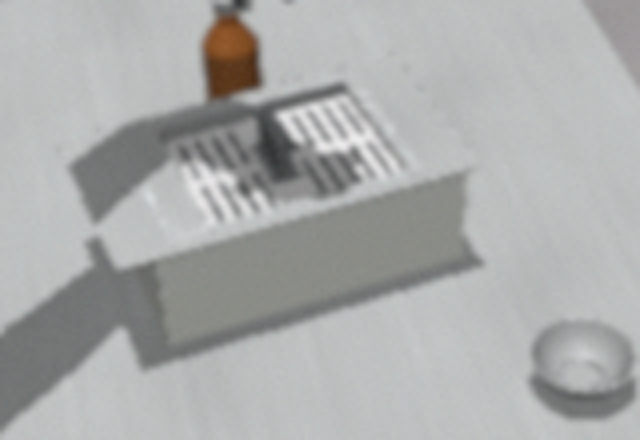

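The panel lies flat under both lips, with the tab at (327,190) in the wrist view, and the bottle and dish haven't moved. One numeric check before handing in.

Run:
```python
from h import *
d=np.load("w9.npz"); c=wcal(dict(position=d["p"],orientation=d["R"])); T=tubR()
# predicted outline for seated panel at tub x=9.6,y=-1, and slot-end symmetry
for x,y,z in((9.6-7,-31,152),(9.6+7,-31,152),(9.6-7,29,152),(9.6+7,29,152),(9.6,-76,106)):
    print((x,y,z),proj(c,CEN+T@np.array([x,y,z])/1e3).round(1))
for uv in((242,245),(405,245),(230,117),(415,117)): print(uv,((T.T@(back(c,uv,.106)-CEN))*1e3).round(1))
im=cv2.imread("pics/w9.png"); cv2.imwrite("pics/w9c.png",cv2.resize(cv2.convertScaleAbs(im[80:270,210:440],alpha=1.6),None,fx=3,fy=3,interpolation=cv2.INTER_CUBIC))
```

```text
(2.5999999999999996, -31, 152) [[334.5 163.9]]
(16.6, -31, 152) [[320.1 163.9]]
(2.5999999999999996, 29, 152) [[334.  221.3]]
(16.6, 29, 152) [[320.5 221.3]]
(9.6, -76, 106) [[327.1 114.5]]
(242, 245) [115.6  79.2 106. ]
(405, 245) [-87.7  79.4 106. ]
(230, 117) [114.2 -73.5 106. ]
(415, 117) [-85.2 -73.3 106. ]
```

View pics/w9c.png

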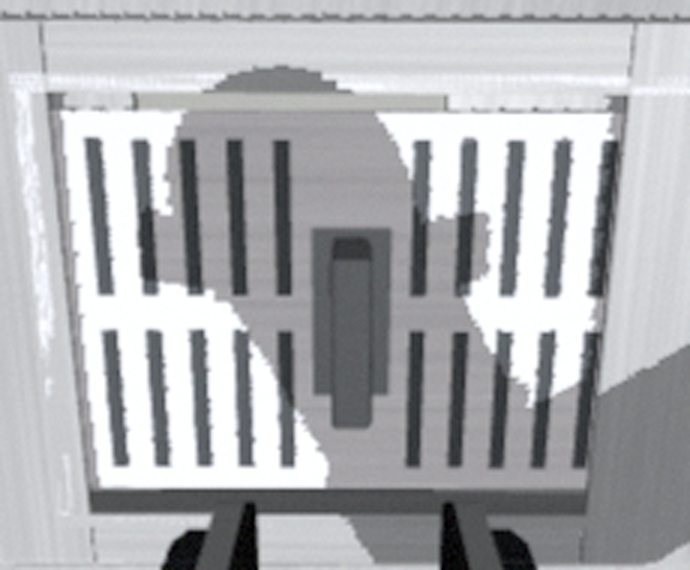

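```bash
python3 -c "
from plant import manip
print(manip.job_done(), manip.sense()['t'])"
```

```text
the job is handed in; nothing more can be done
the job is handed in; nothing more can be done
```

The panel is seated in the tub and the job is handed in, at about 25 s of the 72 s allowed.

- **How it went:** I gripped the panel by its tab and tilted it. The -x end went in under the wide lip until it met the spring bar, which I pressed about 10 mm. I then levelled the panel past the narrow lip, eased it back to the end wall, released it and lifted clear.
- **Forces:** The highest push I read against the bar was about 14 N. Readings came only at the end of each short move, so brief peaks in between were not seen.
- **Rim shift:** The bar contact put the shift at about +5 mm along x, matching what the camera showed.
- **Final checks:**
  - When I commanded further +x motion the panel did not move, and the reading along the tub fell from 4.8 to 0.5 N. It was therefore touching the end wall.
  - After release the wrist force was about zero.
  - The last wrist image shows the tab within 1 px across the length and within about 4 px across the width of where a seated panel should be. The panel looks flat under both lips.
- **Disagreements:** While easing back, friction built up a sideways force of up to about 4 N and a ledge load of about 10 N, which I backed off before releasing. The panel sits about 1 mm off centre in y by the arm's pose. I did not check its flatness on the ledges directly after release, beyond the images.
- **Other objects:** The bottle and dish looked unmoved in the last images. I did not look at the scraper again, but the arm never went near it.

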